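Fit the rinse tube and hold the flush dial

ROBOT

A 6-joint arm with a two-finger parallel gripper is mounted at the origin on a cart in front of the work surface, level with it; the furniture and walls round the work are solid. World frame = base frame: x ahead of the robot, y to its left, z up, the work surface at z = 0. Lengths are in m, angles in rad, forces in N, time in s.
With the tool pointing down it reaches from about 0.3 to 0.875 m from the base axis. Payload 6.4 kg.
Tool frame: the origin (TCP) lies midway between the tips of the shut fingers; the grasp point (between the pads) lies robot.grasp_offset behind it (robot.grasp_offset is the distance from the TCP to the grasp point, in m); z points along the fingers, y is the line along which they close (so a half turn about z gives the same grasp; the last joint's range is limited). The gripper opens to 88 mm and grips with 3 to 60 N. Pads are 18 mm wide; open, the fingers measure 123 mm over their backs; the gripper's body (75 mm by 187 mm) begins 45 mm behind the grasp point.
Start: joints at [-1.434, 0.181, 1.607, -0, 1.354, -0.206], TCP at [0.193, -0.542, 0.205] pointing down, gripper open.
Joint ranges: [-2.99, 2.99], [-0.89, 2.07], [0.3, 2.58], [-1.14, 4.28], [0, 2.63], [-3.12, 3.12]. Speed limits (rad/s): [2.57, 2.57, 3.01, 3.14, 3.14, 3.14].

INTERFACE

Orientations are given as a unit quaternion [x, y, z, w].
In Python, from bench import robot gives the robot as it stands. The module is installed in compiled form; this text tells all that it offers.
- The arm moves only by the shell command python3 -m crank 'ROWS' [FORCE]. ROWS is rows parted by semicolons, their numbers by spaces, 1 to 8 of them, each of 7 numbers: the finger opening in m, then dx, dy, dz in m, then a rotation vector rx, ry, rz in rad; each row is the pose to reach, as a shift and turn from the pose commanded when the command began, along the tool's axes at that moment; what a row does not reach only later rows make up. A row lasts 1/8 s, in which the tool goes at most 0.0625 m and 0.188 rad, less where a joint would pass 70% of its speed; a pose out of reach is approached as far as the arm can. The fingers move at their own pace and stop on an object; FORCE is the grip in N (left out, the last holds). Time passes only in rows, so rows that do not move let the fingers close. It prints the time, the measured TCP pose, the force, the opening and the grip force at its end.
- robot.state(): the state, without advancing time (a new reading comes with each control period).
- robot.capture(name): name is "side" or "top" or "wrist"; returns the picture (384x512x3 uint8, red, green, blue); there is no depth.
- robot.get_calibration(name): a dict with "camera_matrix" (3x3 intrinsics, pixels), "eye" and "attitude" of the camera in the world; the wrist camera has in their place "tool_from_camera" (4x4, takes a point from camera to tool coordinates, whose origin is the TCP and whose axes are the flange's). Camera axes: x right, y down, z forward; pixel columns grow to the right and rows downward; lengths in m; the calibration is good to about 2 mm. The wrist camera is an equidistant fisheye: a pixel r from the principal point sees the ray r / f radians off the axis. A picture is of the moment at which its call begins: read the wrist's pose just before it. get_calibration takes no time and is no camera call.
- robot.sign_off(): hands the job in; it is judged then, once.
The state is a dict: "time": time; "joints": joint angles; "qvel": joint speeds; "tau": joint torques, N m; "tcp_pos": TCP position; "ee_rot": TCP orientation; "contact_force": force on the tool from outside, world axes, zero at the start; "torque": the same for the moment, N m; "grip_width": finger opening in m; "grasp_force": force on a finger pad.
Only numpy, scipy, OpenCV 4.12 (cv2) and the standard library are available. Lean on these libraries where they do the work, as an engineer would, in place of code of your own. Each camera call takes 0.05 s, during which the arm holds its last target. There are 200 camera calls.

TASK

Push the loose blue rinse tube upright onto the brass spigot of the bench rinser until it sits fully home on the dark flange. Only then turn the black spring-return dial clockwise from its rest line, past the one-dot and two-dot notches, to the three-dot notch, without running on into the red sector, and finish while your fingers are still holding the dial at the three dots against its spring. Leave the mug and the cup undisturbed.

Things in the scene. Friction and masses are not known exactly. Their poses are not given: they have to be found in the camera images.
- rinse_tube: Loose blue plastic tube, open at both ends, standing upright on the worktop at the start: outer diameter 29 mm, bore 21 mm, length 95 mm, 80 g, with two thin white rings. Origin: centre of its underside; z along the tube. Both ends are alike.
- rinser: The bench rinser, fixed: a steel base 150 mm (its x) by 276 mm (its y), 18 mm high, on the worktop. Origin: centre of its underside. On its +y half a drip tray (rim 25 mm high) with the spigot at (0, 80) mm; on its -y half a grey control head, top at z = 60 mm, with the dial at (0, -80) mm. Its yaw differs from start to start.
- spigot_seat (a point): Centre of the flat top of the dark flange (diameter 42 mm, 30 mm above the worktop) at the foot of the upright brass spigot, which rises from here. Fully home, the tube's underside rests on this flange. Three spring clips on the spigot, 9 to 33 mm above this point, grip the tube from inside: pushing it home takes a few newtons (under 10 N); it does not drop home by its own weight.
- flush_dial (a joint): Dial angle in rad: 0 at rest (pointer at the white line), growing clockwise seen from above. Notches at 0.4 (one dot), 0.8 (two dots), 1.2 (three dots); red sector from 1.45; stop at 1.8. When let go, a spring turns it back to 0 from everywhere (0.04 Nm at rest, 0.08 Nm at three dots; clicking over a detent adds about 0.03 Nm).
- dial_handle: Black bar grip on the dial, 56 mm long (its x), 12 wide (its y), 26 high, white pointer stripe at its +x end; straddle it from above. Origin: on the dial's upright axis at the foot of the bar, on the dial disc (diameter 60 mm), 69 mm above the worktop. At rest its +x points 0.6 rad to the left (anticlockwise) of the rinser's +x; it turns with the dial.
- mug: White mug with a blue and green picture, 73 mm wide (106 mm with handle), 92 mm high, standing loose beside the rinser: a bystander. It and the tube swap sides between starts. Origin: centre of its underside.
- cup: Small white cup, 71 mm wide (97 mm with handle), 58 mm high, standing loose behind on the left: a bystander. Origin: centre of its underside.
- spigot_tip (a point): Centre of the top end of the brass spigot, 56 mm above the flange and 86 mm above the worktop. The spigot is 17 mm in diameter up to 11 mm below this point, then narrows as a cone to 8 mm here. It fits the 21 mm bore of the tube with 2 mm clearance all round.

How it is judged:
By the outcome, as a careful person would: the job done as asked, in the order asked, and still so for the second after the job is handed in, while the arm keeps its last pose, push and grip.
It also fails if it takes over 53 s, if anything falls off the work surface, if the arm or the gripper's body presses on something with over 40 N, if the wrist force passes 120 N, or if a joint passes its speed limit or range.

## Working session

There is one attempt and no reset: what is moved stays moved. The work goes in short steps, Python scripts to look and compute and a shell command to move; the robot and the scene stay as the last step left them, time stands still between calls to the robot, and variables do not carry over. Pictures are saved under pics/ and viewed, at most 10 in all, crops included, and the job is handed in when it is done.

```bash
mkdir -p pics; python3 - <<'E'
from bench import robot
import cv2, numpy as np
s=robot.state()
print(s['time'],s['tcp_pos'],s['ee_rot'],robot.grasp_offset,s['grip_width'])
for n in ("side","top","wrist"):
    c=robot.get_calibration(n); print(n,c)
for n in ("side","top"):
    cv2.imwrite(f"pics/{n}0.png",cv2.cvtColor(robot.capture(n),cv2.COLOR_RGB2BGR))
E
```

```text
0.0 [ 0.19322522 -0.54095613  0.20384014] [ 9.85342602e-01  1.70585013e-01  2.91973701e-05 -8.42621975e-04] 0.0187 0.08791104777108412
side {'camera_matrix': array([[464.05384951,   0.        , 261.59036201],
       [  0.        , 464.05384951, 190.98452774],
       [  0.        ,   0.        ,   1.        ]]), 'eye': array([0.48413307, 1.29548208, 0.66604394]), 'attitude': array([-0.01684966,  0.83887209, -0.54380427,  0.01692968])}
top {'camera_matrix': array([[405.68986555,   0.        , 252.56828606],
       [  0.        , 405.68986555, 192.15154304],
       [  0.        ,   0.        ,   1.        ]]), 'eye': array([ 0.45622805, -0.00460954,  1.27806871]), 'attitude': array([-0.69744536,  0.71547456, -0.02259096,  0.03399675])}
wrist {'camera_matrix': array([[297.31863964,   0.        , 253.13560377],
       [  0.        , 297.31863964, 191.24122875],
       [  0.        ,   0.        ,   1.        ]]), 'tool_from_camera': array([[ 4.81340454e-04, -9.50817235e-01, -3.09752085e-01,
         8.06241010e-02],
       [ 9.99999690e-01,  2.64522768e-04,  7.41972399e-04,
         1.42474916e-04],
       [-6.23543665e-04, -3.09752346e-01,  9.50817067e-01,
        -1.80576986e-01],
       [ 0.00000000e+00,  0.00000000e+00,  0.00000000e+00,
         1.00000000e+00]])}
```

View pics/top0.png

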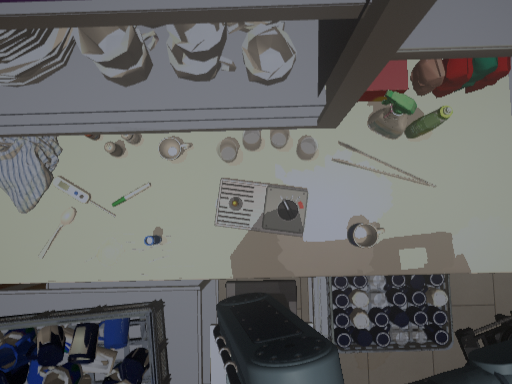

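View pics/side0.png

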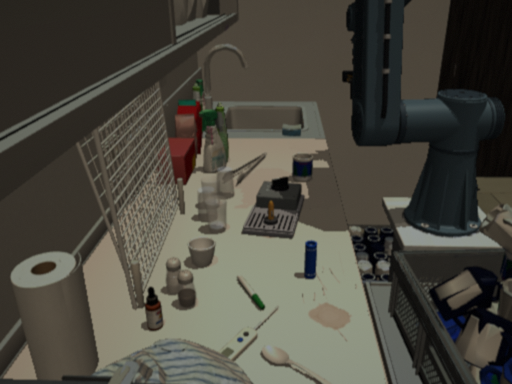

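The top view shows the tube at about (152,240), the spigot at (236,203), the dial at (288,209), the mug at (364,233) and the cup at (172,148). In the side view the tube is at (311,260), the spigot at (270,212) and the dial at (281,184). Next I'll measure these with masks.

```bash
cat > h.py <<'E'
import numpy as np, cv2
from bench import robot
from scipy.spatial.transform import Rotation as R
def ray(n,u,v):
    c=robot.get_calibration(n);K=c['camera_matrix']
    d=R.from_quat(c['attitude']).apply([(u-K[0,2])/K[0,0],(v-K[1,2])/K[1,1],1]); return c['eye'],d/np.linalg.norm(d)
def onz(n,u,v,z):
    e,d=ray(n,u,v); return e+d*(z-e[2])/d[2]
def cross(a,b):
    (p,d),(q,f)=a,b
    s,t=np.linalg.lstsq(np.c_[d,-f],q-p,rcond=None)[0]
    A,B=p+s*d,q+t*f; return (A+B)/2,np.linalg.norm(A-B)
def proj(n,P):
    c=robot.get_calibration(n);p=R.from_quat(c['attitude']).inv().apply(np.array(P)-c['eye']);q=c['camera_matrix']@p
    return q[:2]/q[2]
def blobs(m,box,amin=8):
    u0,v0,u1,v1=box; k=np.zeros_like(m); k[v0:v1,u0:u1]=m[v0:v1,u0:u1]
    n,l,s,c=cv2.connectedComponentsWithStats(k)
    return [(s[i].tolist(),c[i].round(1).tolist()) for i in range(1,n) if s[i][4]>=amin]
def load(f): return cv2.cvtColor(cv2.imread(f),cv2.COLOR_BGR2HSV)
E
python3 - <<'E'
from h import *
np.set_printoptions(precision=4,suppress=True)
t,s=load('pics/top0.png'),load('pics/side0.png')
blue=lambda h:cv2.inRange(h,(100,120,30),(130,255,255))
br=lambda h:cv2.inRange(h,(8,110,60),(25,255,255))
print('tube top',blobs(blue(t),(130,225,175,255)));print('tube side',blobs(blue(s),(290,230,330,290)))
print('brass top',blobs(br(t),(220,185,250,220),4));print('brass side',blobs(br(s),(255,190,290,235),4))
m=cv2.inRange(t,(0,0,0),(179,255,45)); print('dial',blobs(m,(265,185,310,235),20))
dk=cv2.inRange(s,(0,0,0),(179,255,40)); print('dial side',blobs(dk,(262,170,300,196),10))
o=cv2.imread('pics/top0.png')[165:255,135:325]
o2=cv2.imread('pics/side0.png')[165:285,230:330]
cv2.imwrite('pics/c.png',np.vstack([cv2.resize(o,(760,360),interpolation=cv2.INTER_CUBIC)]))
E
```

```text
tube top [([145, 237, 4, 8, 11], [145.7, 240.8]), ([149, 236, 5, 9, 13], [151.7, 239.3])]
tube side [([305, 241, 12, 37, 339], [310.3, 258.7])]
brass top [([233, 201, 4, 5, 9], [234.9, 203.6])]
brass side [([268, 200, 6, 19, 71], [270.5, 208.2])]
dial []
dial side [([293, 170, 7, 6, 42], [296.0, 172.5]), ([271, 178, 29, 18, 359], [285.3, 187.3])]
```

View pics/c.png

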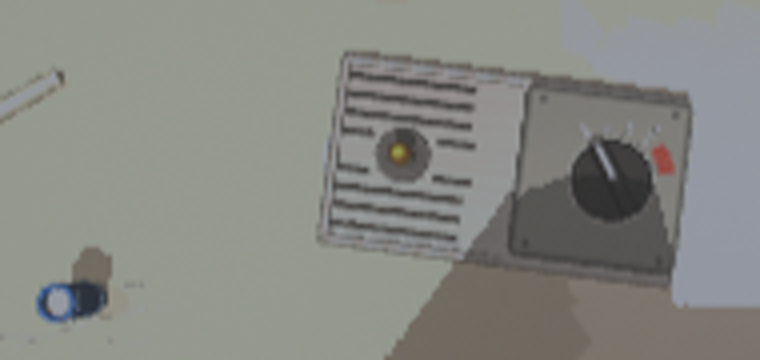

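The 4x crop shows the tube's top ring at top-view (149.0,239.9), the spigot tip at (234.5,202.7), the flange at (235.6,203.4), and the dial disc at (287.6,209.6) with its pointer up and to the left.

```bash
python3 - <<'E'
from h import *
np.set_printoptions(precision=4,suppress=True)
P=lambda u,v,z:onz('top',u,v,z)
tube=P(149.0,239.9,.095);tip=P(234.5,202.7,.086);fl=P(235.6,203.4,.03);di=P(287.6,209.6,.069)
print(tube,tip,fl,di,'dist',np.linalg.norm((tip-di)[:2]))
print('cross tube centre', cross(ray('top',*proj('top',tube)),ray('side',310.8,241.5)))
print('proj side tube mid',proj('side',[tube[0],tube[1],.0475]),proj('side',tube),proj('side',[tube[0],tube[1],0]))
print('proj side tip',proj('side',tip), 'measured ~270.5,200')
d=(tip-di)[:2]; print('yaw',np.arctan2(-d[0],d[1]))
s=robot.state();print(R.from_quat(s['ee_rot']).as_matrix())
h=load('pics/side0.png');m=cv2.inRange(h,(100,120,30),(130,255,255))
ys,xs=np.nonzero(m[238:282,295:325]);print('rows',[(y+238,(xs[ys==y].min()+295,xs[ys==y].max()+295)) for y in sorted(set(ys))][::6])
E
```

```text
[0.4199 0.3182 0.095 ] [0.5223 0.0674 0.086 ] [0.5232 0.0674 0.03  ] [ 0.4987 -0.0892  0.069 ] dist 0.15841074973341046
cross tube centre (array([0.4183, 0.318 , 0.0963]), np.float64(0.0033067857407078575))
proj side tube mid [308.8111 258.7854] [309.4292 242.0065] [308.2136 275.0035]
proj side tip [270.1329 200.5952] measured ~270.5,200
yaw -0.1500480607227059
[[ 0.9418  0.3361 -0.0002]
 [ 0.3361 -0.9418  0.0015]
 [ 0.0003 -0.0015 -1.    ]]
rows [(np.int64(241), (np.int64(308), np.int64(312))), (np.int64(247), (np.int64(307), np.int64(315))), (np.int64(253), (np.int64(306), np.int64(315))), (np.int64(259), (np.int64(306), np.int64(315))), (np.int64(265), (np.int64(306), np.int64(314))), (np.int64(271), (np.int64(306), np.int64(314))), (np.int64(277), (np.int64(306), np.int64(313)))]
```

The two views agree to within 2–3 mm: spigot–dial distance is 158 mm (160 given) and yaw is about -0.15. Keeping the current tool yaw (0.343) suits both the tube and the dial. I'll work out the deltas.

```bash
cat > d.py <<'E'
import sys
from h import *
# print tool-axis delta from measured pose (argument 1..3 = target tcp)
s=robot.state();M=R.from_quat(s['ee_rot'])
p=s['tcp_pos']
for a in sys.argv[1:]:
    q=np.array([float(x) for x in a.split(',')]);print(a,M.inv().apply(q-p).round(4))
print(s['time'],p.round(4),M.as_rotvec().round(3),s['contact_force'].round(1),round(s['grip_width'],4),round(s['grasp_force'],1))
E
python3 d.py .40,-.13,.2
```

```text
.40,-.13,.2 [ 0.3329 -0.3176  0.0045]
0.1 [ 0.1932 -0.541   0.2039] [-3.094 -0.536 -0.   ] [ 0.7  0.1 -0.1] 0.0886 0.0
```

```bash
python3 -m crank '0.088 0.333 -0.318 0 0 0 0;0.088 0.333 -0.318 0 0 0 0;0.088 0.333 -0.318 0 0 0 0;0.088 0.333 -0.318 0 0 0 0;0.088 0.333 -0.318 0 0 0 0;0.088 0.333 -0.318 0 0 0 0;0.088 0.333 -0.318 0 0 0 0;0.088 0.333 -0.318 0 0 0 0' 20; python3 d.py .4175,.318,.13
```

```text
time: 1.1
tcp_pos: [0.4006, -0.127, 0.2045]
ee_rot: [0.985, 0.172, 0.0, -0.0]
contact_force: [-0.5, 0.2, -0.1]
grip_width: 0.0882
grasp_force: 0.0
.4175,.318,.13 [ 0.167  -0.4128  0.0748]
1.1 [ 0.4006 -0.127   0.2045] [-3.094 -0.541 -0.   ] [-0.5  0.2 -0.1] 0.0882 0.0
```

```bash
python3 -m crank '0.088 0.166 -0.414 0.074 0 0 0;0.088 0.166 -0.414 0.074 0 0 0;0.088 0.166 -0.414 0.074 0 0 0;0.088 0.166 -0.414 0.074 0 0 0;0.088 0.166 -0.414 0.074 0 0 0;0.088 0.166 -0.414 0.074 0 0 0;0.088 0.166 -0.414 0.074 0 0 0;0.088 0.166 -0.414 0.074 0 0 0'; python3 d.py .4175,.318,.051
python3 - <<'E'
from h import *
s=robot.state()
im=cv2.cvtColor(robot.capture('wrist'),cv2.COLOR_RGB2BGR);cv2.imwrite('pics/w1.png',im)
m=cv2.inRange(load('pics/w1.png'),(100,120,30),(130,255,255));print(blobs(m,(0,0,512,384),60))
E
```

```text
time: 2.1
tcp_pos: [0.4159, 0.3183, 0.1295]
ee_rot: [0.985, 0.173, -0.001, 0.0]
contact_force: [-0.1, -0.3, 0.1]
grip_width: 0.0881
grasp_force: 0.0
.4175,.318,.051 [0.0016 0.0009 0.0785]
2.1 [0.4159 0.3183 0.1295] [ 3.094e+00  5.420e-01 -3.000e-03] [-0.1 -0.3  0.1] 0.0881 0.0
[([238, 162, 28, 21, 373], [251.7, 171.9]), ([234, 182, 35, 36, 530], [250.7, 199.9])]
```

View pics/w1.png

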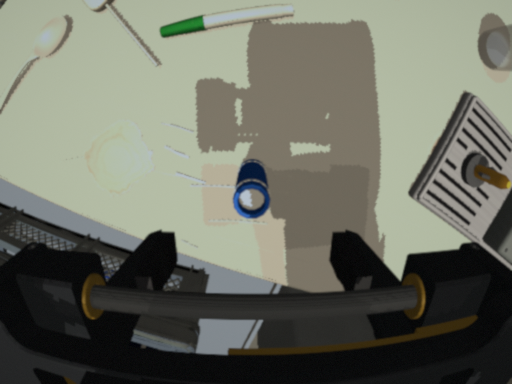

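The wrist view shows the tube's top ring at about (251.5,198), centred between the fingers. I'll cast that ray onto z=0.095 as a check.

```bash
cat >> h.py <<'E'
def wray(s,u,v):
    c=robot.get_calibration('wrist');K=c['camera_matrix'];T=c['tool_from_camera']
    a=np.array([u-K[0,2],v-K[1,2]])/K[0,0];r=np.linalg.norm(a)
    d=np.r_[a/r*np.sin(r),np.cos(r)] if r>0 else np.array([0,0,1.])
    M=R.from_quat(s['ee_rot']);return s['tcp_pos']+M.apply(T[:3,3]),M.apply(T[:3,:3]@d)
def wz(s,u,v,z):
    e,d=wray(s,u,v);return e+d*(z-e[2])/d[2]
E
python3 - <<'E'
from h import *
s=robot.state();print(s['tcp_pos'],'tube',wz(s,251.5,198.5,.095),'ends',wz(s,251.5,217.5,.095),wz(s,234.5,199,.095),wz(s,269,199,.095))
print('spigot tip',wz(s,508,183,.086))
E
python3 -m crank '0.088 0.001 0.001 0.04 0 0 0;0.088 0.001 0.001 0.079 0 0 0;0.088 0.001 0.001 0.079 0 0 0;0.02 0.001 0.001 0.079 0 0 0;0.02 0.001 0.001 0.079 0 0 0;0.02 0.001 0.001 0.079 0 0 0;0.02 0.001 0.001 0.079 0 0 0;0.02 0.001 0.001 0.079 0 0 0' 25
```

```text
[0.41605027 0.31806001 0.12954791] tube [0.42007606 0.32052851 0.095     ] ends [0.40515742 0.3151728  0.095     ] [0.41524643 0.33268011 0.095     ] [0.42425361 0.30774231 0.095     ]
spigot tip [0.52324881 0.07033826 0.086     ]
time: 3.15
tcp_pos: [0.4185, 0.3151, 0.052]
ee_rot: [0.985, 0.171, 0.0, -0.0]
contact_force: [-0.4, -0.3, -0.4]
grip_width: 0.04
grasp_force: 0.1
```

```bash
python3 -m crank '0.02 0 0 0 0 0 0;0.02 0 0 0 0 0 0;0.02 0 0 0 0 0 0;0.02 0 0 0 0 0 0' 25;  python3 d.py .522,.066,.17
```

```text
time: 3.65
tcp_pos: [0.4185, 0.315, 0.0517]
ee_rot: [0.985, 0.171, 0.0, -0.0]
contact_force: [0.1, 1.7, 0.6]
grip_width: 0.028
grasp_force: 25.0
.522,.066,.17 [ 0.0138  0.2693 -0.1183]
3.65 [0.4185 0.315  0.0517] [-3.095 -0.536 -0.   ] [0.1 1.7 0.6] 0.028 25.0
```

```bash
python3 -m crank '0.02 0 0 -0.06 0 0 0;0.02 0 0 -0.12 0 0 0;0.02 0.014 0.269 -0.12 0 0 0;0.02 0.014 0.269 -0.12 0 0 0;0.02 0.014 0.269 -0.12 0 0 0;0.02 0.014 0.269 -0.12 0 0 0;0.02 0.014 0.269 -0.12 0 0 0;0.02 0.014 0.269 -0.12 0 0 0' 25
python3 d.py .522,.066,.17
python3 - <<'E'
from h import *
o=[]
for n in ('side','wrist','top'):
    im=cv2.cvtColor(robot.capture(n),cv2.COLOR_RGB2BGR);cv2.imwrite(f'pics/{n}2.png',im);o.append(im)
a=cv2.resize(o[0][120:260,210:340],None,fx=3,fy=3,interpolation=cv2.INTER_CUBIC)
b=cv2.resize(o[1][120:260,180:320],None,fx=3,fy=3,interpolation=cv2.INTER_CUBIC)
cv2.imwrite('pics/c2.png',np.hstack([a,b]));print(a.shape,b.shape)
E
```

```text
time: 4.65
tcp_pos: [0.522, 0.0656, 0.1713]
ee_rot: [0.986, 0.169, -0.0, -0.0]
contact_force: [-0.2, -0.1, -1.1]
grip_width: 0.0278
grasp_force: 24.9
.522,.066,.17 [ 0.0001 -0.0004  0.0013]
4.65 [0.522  0.0656 0.1713] [-3.096e+00 -5.320e-01  1.000e-03] [-0.2 -0.1 -1.1] 0.0278 24.9
(420, 390, 3) (420, 420, 3)
```

View pics/c2.png

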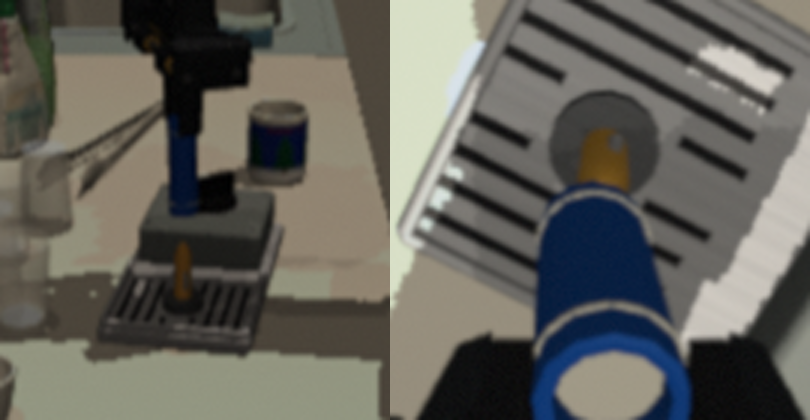

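The tube is upright and nearly over the spigot in both views: tube foot at about (271,191) and spigot tip at (271,201) in the side view, flange at about (252,168) in the wrist view. Next I'll measure the relative offset in each view.

```bash
python3 - <<'E'
from h import *
np.set_printoptions(precision=4,suppress=True)
s=robot.state();M=R.from_quat(s['ee_rot']);p=s['tcp_pos']
blue=lambda h:cv2.inRange(h,(100,110,25),(130,255,255))
br=lambda h:cv2.inRange(h,(5,110,40),(28,255,255))
S,W=load('pics/side2.png'),load('pics/wrist2.png')
def runs(m,rows,c0,c1):
    for v in rows:
        x=np.nonzero(m[v,c0:c1])[0]
        if len(x)>2: yield v,x.min()+c0,x.max()+c0
e=robot.get_calibration('side')['eye']
for nm,m,rows,Y in (('tube',blue(S),range(162,190,4),.066),('spig',br(S),range(203,218,2),.068)):
    for v,a,b in runs(m,rows,255,285):
        o,d=ray('side',(a+b)/2,v);q=o+d*(Y-o[1])/d[1];print(nm,v,a,b,q[[0,2]])
for nm,m,rows,X in (('tube',blue(W),range(190,226,5),.0015),('spig',br(W),range(163,184,3),.0015)):
    for v,a,b in runs(m,rows,215,290):
        o,d=wray(s,(a+b)/2,v);o,d=M.inv().apply(o-p),M.inv().apply(d);q=o+d*(X-o[0])/d[0];print(nm,v,a,b,'tool y',q[1:], 'world z',(p+M.apply(q))[2])
E
```

```text
tube 166 267 274 [0.5211 0.1938]
tube 170 267 274 [0.5211 0.1816]
tube 174 267 274 [0.5211 0.1693]
tube 178 267 274 [0.5212 0.157 ]
tube 182 267 275 [0.5197 0.1445]
tube 186 267 275 [0.5198 0.132 ]
spig 203 269 273 [0.5198 0.0785]
spig 205 268 273 [0.5213 0.072 ]
spig 207 268 273 [0.5213 0.0654]
spig 209 269 273 [0.5198 0.0589]
spig 211 268 272 [0.5228 0.0523]
spig 213 268 273 [0.5213 0.0457]
spig 215 268 273 [0.5214 0.039 ]
spig 217 268 272 [0.5229 0.0324]
tube 190 237 259 tool y [-0.0041  0.0658] world z 0.10564208266995102
tube 195 233 262 tool y [-0.0043  0.0523] world z 0.11916755873588077
tube 200 231 264 tool y [-0.0041  0.04  ] world z 0.13141662788138686
tube 205 230 267 tool y [-0.0032  0.0289] world z 0.14256610322014693
tube 210 229 267 tool y [-0.0034  0.0187] world z 0.15276815617523995
tube 215 229 269 tool y [-0.0026  0.0093] world z 0.1621376924758019
tube 220 229 270 tool y [-0.0021  0.0006] world z 0.17078125428311242
tube 225 229 272 tool y [-0.0014 -0.0074] world z 0.17878256226063047
spig 163 248 254 tool y [-0.0022  0.1733] world z -0.0019164264278496157
spig 166 245 252 tool y [-0.005   0.1573] world z 0.01413013802092164
spig 169 244 258 tool y [-0.002   0.1426] world z 0.02885407246612884
spig 172 244 258 tool y [-0.0019  0.129 ] world z 0.04241097087863596
spig 175 243 259 tool y [-0.0018  0.1165] world z 0.05493801645207422
spig 178 243 259 tool y [-0.0018  0.1049] world z 0.06655054258965906
spig 181 253 259 tool y [0.0031 0.0941] world z 0.07733773267677836
```

Relative misalignment is about 1 mm, inside the 2 mm clearance and the cone's lead-in. Lowering onto the spigot now.

```bash
python3 -m crank '0.02 0.001 0.001 0.02 0 0 0;0.02 0.001 0.001 0.04 0 0 0;0.02 0.001 0.001 0.05 0 0 0;0.02 0.001 0.001 0.058 0 0 0' 35; python3 d.py .522,.066,.0817;
```

```text
time: 5.3
tcp_pos: [0.5232, 0.0667, 0.1135]
ee_rot: [0.985, 0.171, 0.0, -0.0]
contact_force: [1.2, -0.2, -0.9]
grip_width: 0.0272
grasp_force: 34.9
.522,.066,.0817 [-0.0014  0.0003  0.0318]
5.3 [0.5232 0.0667 0.1135] [-3.095 -0.538 -0.   ] [ 1.2 -0.2 -0.9] 0.0272 34.9
```

```bash
python3 -m crank '0.02 0 0 0.008 0 0 0;0.02 0 0 0.016 0 0 0;0.02 0 0 0.022 0 0 0;0.02 0 0 0.027 0 0 0' 35; python3 -m crank '0.02 0 0 0.003 0 0 0;0.02 0 0 0.004 0 0 0'
```

```text
time: 5.8
tcp_pos: [0.5239, 0.0657, 0.087]
ee_rot: [0.985, 0.17, 0.001, 0.0]
contact_force: [-0.3, 0.2, 4.7]
grip_width: 0.0275
grasp_force: 35.0
time: 6.05
tcp_pos: [0.5233, 0.0658, 0.0825]
ee_rot: [0.985, 0.171, -0.0, -0.0]
contact_force: [-0.3, -1.3, 5.1]
grip_width: 0.0277
grasp_force: 35.0
```

```bash
python3 -m crank '0.02 0 0 0.001 0 0 0;0.02 0 0 0.001 0 0 0'; python3 -m crank '0.02 0 0 0.001 0 0 0;0.02 0 0 0.001 0 0 0';python3 -m crank '0.02 0 0 0.001 0 0 0;0.02 0 0 0.001 0 0 0'
```

```text
time: 6.3
tcp_pos: [0.5233, 0.0658, 0.0816]
ee_rot: [0.985, 0.171, -0.0, -0.0]
contact_force: [0.2, 0.7, 3.3]
grip_width: 0.0276
grasp_force: 35.0
time: 6.55
tcp_pos: [0.5239, 0.0659, 0.0815]
ee_rot: [0.985, 0.171, 0.001, -0.0]
contact_force: [-0.8, 0.8, 8.2]
grip_width: 0.0278
grasp_force: 35.1
time: 6.8
tcp_pos: [0.5247, 0.066, 0.0815]
ee_rot: [0.985, 0.171, 0.001, 0.0]
contact_force: [-1.6, 0.9, 11.7]
grip_width: 0.0275
grasp_force: 35.2
```

The TCP has stopped at z=0.0815 (0.0817 expected for home) and the force is rising. I'll press once more, then release and back off.

```bash
python3 -m crank '0.02 0 0 0.002 0 0 0;0.02 0 0 0.002 0 0 0;0.02 0 0 0 0 0 0;0.05 0 0 -0.004 0 0 0;0.088 0 0 -0.004 0 0 0;0.088 0 0 -0.004 0 0 0;0.088 0 0 -0.004 0 0 0' 20; python3 -m crank '0.088 0 0 -0.004 0 0 0;0.088 0 0 -0.004 0 0 0;0.088 0 0 -0.05 0 0 0;0.088 0 0 -0.09 0 0 0;0.088 0 0 -0.09 0 0 0'
python3 - <<'E'
from h import *
np.set_printoptions(precision=4,suppress=True)
s=robot.state();o=[]
for n in ('side','wrist','top'):
    im=cv2.cvtColor(robot.capture(n),cv2.COLOR_RGB2BGR);cv2.imwrite(f'pics/{n}3.png',im);o.append(im)
a=cv2.resize(o[0][150:270,220:340],None,fx=3.3,fy=3.3,interpolation=cv2.INTER_CUBIC)
b=cv2.resize(o[1],None,fx=.78,fy=396/384,interpolation=cv2.INTER_CUBIC)
cv2.imwrite('pics/c3.png',np.hstack([a,b]));print(a.shape,b.shape)
print(proj('side',[.523,.067,.125]),proj('side',[.523,.067,.03]), proj('side',[.523,.082,.03]),proj('side',[.523,.082,.04]))
m=cv2.inRange(load('pics/side3.png'),(100,110,25),(130,255,255));print(blobs(m,(255,160,290,240)))
E
```

```text
time: 7.68
tcp_pos: [0.523, 0.0657, 0.0833]
ee_rot: [0.985, 0.171, -0.0, -0.0]
contact_force: [0.2, -0.5, 0.0]
grip_width: 0.0659
grasp_force: 0.0
time: 8.3
tcp_pos: [0.526, 0.0655, 0.1775]
ee_rot: [0.985, 0.171, 0.004, 0.001]
contact_force: [-0.7, 0.1, -0.4]
grip_width: 0.0882
grasp_force: 0.0
(396, 396, 3) (396, 399, 3)
[269.8777 188.341 ] [269.9668 217.5493] [269.813  219.8913] [269.8033 216.8711]
[([266, 187, 10, 34, 292], [270.4, 203.4])]
```

View pics/c3.png

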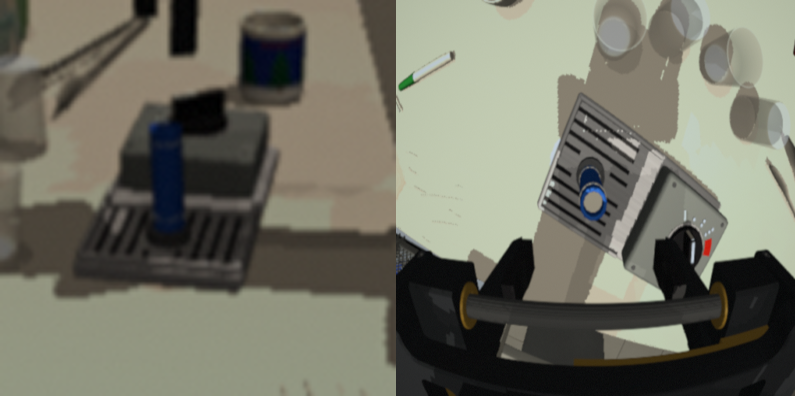

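The tube stands upright on the flange: its mask spans rows 187–220, against a predicted 188–220 for fully home. Now over the dial.

```bash
python3 d.py .4987,-.0892,.165
```

```text
.4987,-.0892,.165 [-0.0746  0.1379  0.0077]
8.45 [0.5227 0.0658 0.1727] [-3.095e+00 -5.360e-01  2.000e-03] [-0.7 -0.6 -1.2] 0.0879 0.0
```

```bash
python3 -m crank '0.088 -0.075 0.138 0.008 0 0 -0.1;0.088 -0.075 0.138 0.008 0 0 -0.1;0.088 -0.075 0.138 0.008 0 0 -0.1;0.088 -0.075 0.138 0.008 0 0 -0.1;0.088 -0.075 0.138 0.008 0 0 -0.1'
python3 - <<'E'
from h import *
s=robot.state();print(s['joints'],s['tcp_pos'],R.from_quat(s['ee_rot']).as_matrix()[:2,0])
im=cv2.cvtColor(robot.capture('wrist'),cv2.COLOR_RGB2BGR);cv2.imwrite('pics/w4.png',im)
c=im[120:270,155:355];cv2.imwrite('pics/c4.png',cv2.resize(c,None,fx=4,fy=4,interpolation=cv2.INTER_CUBIC))
E
```

```text
time: 9.07
tcp_pos: [0.4985, -0.0886, 0.1646]
ee_rot: [0.976, 0.219, -0.001, -0.001]
contact_force: [0.2, 1.3, 0.1]
grip_width: 0.0884
grasp_force: 0.0
[-4.11036728e-01  6.92854206e-02  1.81593661e+00  5.13640950e-04
  1.25856681e+00  7.17065215e-01] [ 0.4985327  -0.08860498  0.16464761] [0.90366757 0.42823332]
```

View pics/c4.png

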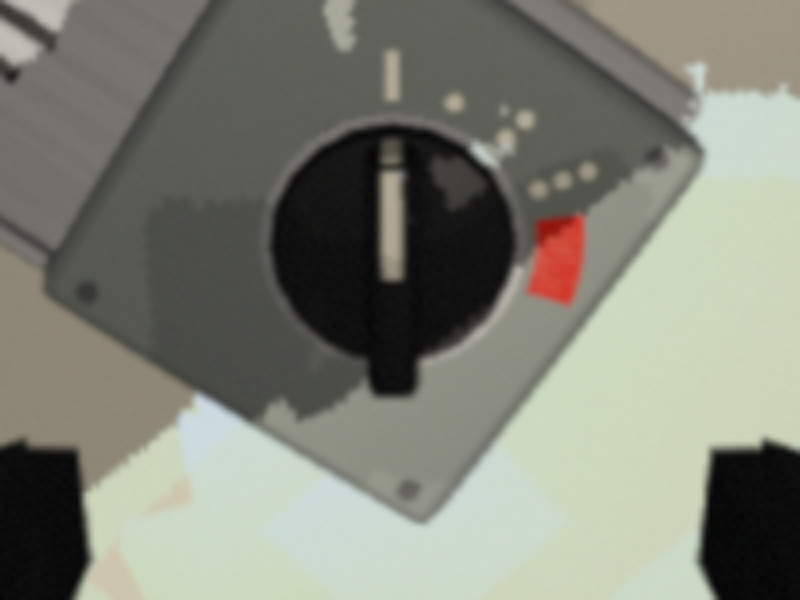

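The wrist crop shows the bar vertical and midway between the fingers (bar column 393 of 800, fingers 85 and 703), with the disc centred at full-frame (253,180). The dots run clockwise to the three dots, then the red sector.

```bash
python3 - <<'E'
from h import *
s=robot.state();f=lambda u,v:(155+u/4-.4,120+v/4-.4)
M=R.from_quat(s['ee_rot']);c=wz(s,*f(393,239),.069);print(c, M.inv().apply(c-s['tcp_pos']))
for q in [(393,118),(393,360),(268,239),(518,239)]: print(M.inv().apply(wz(s,*f(*q),.069)-s['tcp_pos']))
print('bar ends top', [M.inv().apply(wz(s,*f(*q),.095)-s['tcp_pos']) for q in [(393,138),(393,375)]])
E
```

```text
[ 0.50101818 -0.08715534  0.069     ] [2.59521423e-03 8.17622014e-05 9.59202857e-02]
[3.22222274e-02 7.46892382e-05 9.58971339e-02]
[-2.87946835e-02  8.72870224e-05  9.59448180e-02]
[ 0.00261752 -0.03022287  0.09596502]
[0.00266121 0.030374   0.0958755 ]
bar ends top [array([3.24180097e-02, 8.51292893e-05, 6.98969291e-02]), array([-2.21788901e-02,  9.59073776e-05,  6.99395968e-02])]
```

Offset is only 2 mm along the bar. Lowering, then closing on it.

```bash
python3 -m crank '0.06 0.002 0 0.04 0 0 0;0.04 0.002 0 0.07 0 0 0;0.04 0.002 0 0.09 0 0 0;0.005 0.002 0 0.09 0 0 0;0.005 0.002 0 0.09 0 0 0;0.005 0.002 0 0.09 0 0 0;0.005 0.002 0 0.09 0 0 0;0.005 0.002 0 0.09 0 0 0' 45;  python3 -m crank '0.005 0 0 0 0 0 0;0.005 0 0 0 0 0 0;0.005 0 0 0 0 0 0' 45;
```

```text
time: 10.12
tcp_pos: [0.5012, -0.0887, 0.0762]
ee_rot: [0.976, 0.22, 0.0, 0.0]
contact_force: [0.8, -0.2, 0.4]
grip_width: 0.0101
grasp_force: 0.0
time: 10.5
tcp_pos: [0.5009, -0.0886, 0.0757]
ee_rot: [0.976, 0.22, -0.0, -0.0]
contact_force: [0.3, 0.0, -0.5]
grip_width: 0.0052
grasp_force: 0.0
```

The fingers closed to 5 mm with no force, so they aren't gripping the bar. I need to look.

```bash
python3 - <<'E'
from h import *
s=robot.state();print(s['grip_width'],s['grasp_force'],s['tcp_pos'])
o=[]
for n in ('side','wrist'):
    im=cv2.cvtColor(robot.capture(n),cv2.COLOR_RGB2BGR);cv2.imwrite(f'pics/{n}5.png',im);o.append(im)
a=cv2.resize(o[0][140:240,240:340],(400,400),interpolation=cv2.INTER_CUBIC)
b=cv2.resize(o[1][134:334,155:355],(400,400),interpolation=cv2.INTER_CUBIC)
cv2.imwrite('pics/c5.png',np.hstack([a,b]))
E
```

```text
0.005187151550191899 0.0 [ 0.50089032 -0.0885994   0.07568894]
```

View pics/c5.png

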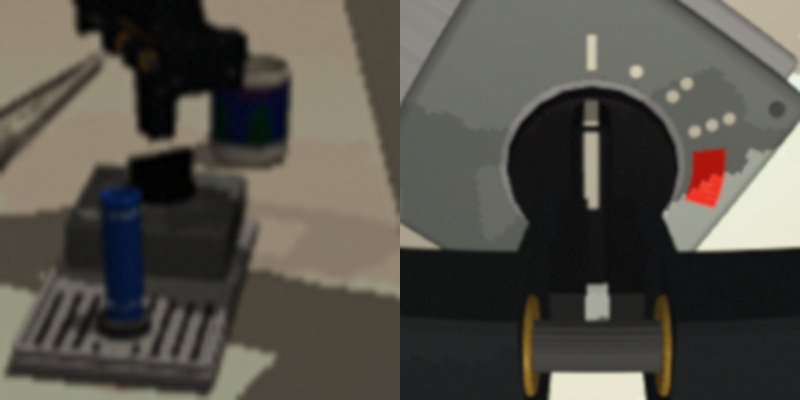

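The side crop shows the fingertips at about (279,174), above the bar top at about (280,178). I'll check those against the projected heights.

```bash
python3 - <<'E'
from h import *
s=robot.state();M=R.from_quat(s['ee_rot'])
for z in (.069,.0757,.085,.095,.1,.11,.12): print(z,proj('side',[.5009,-.0886,z]))
o=[]
f=lambda u,v:(155+u/2-.25,134+v/2-.25)
c=wz(s,*f(591,158) if 0 else f(191,158),.069);print('disc',M.inv().apply(c-s['tcp_pos']))
for q in [(104,158),(278,158),(191,86)]: print(M.inv().apply(wz(s,*f(*q),.069)-s['tcp_pos']))
g=load('pics/side5.png')[:,:,2]; print(g[166:196,276:288])
E
```

```text
0.069 [278.18913762 184.88825368]
0.0757 [278.19847411 182.9894318 ]
0.085 [278.21149012 180.34228249]
0.095 [278.2255595  177.48090126]
0.1 [278.23262301 176.04434914]
0.11 [278.24680808 173.15944165]
0.12 [278.26107105 170.25868844]
disc [ 0.00421476 -0.00165088  0.00668671]
[ 0.00407739 -0.03147774  0.00668816]
[0.0041248  0.02809316 0.00668527]
[ 0.02953633 -0.00158503  0.0066864 ]
[[  3   4   7   7   7   5   7  40 103 142 151 151]
 [  5   4   4   5   8   7   7  42 105 143 150 150]
 [  3   5   6   7   9   4   7  41 105 142 150 150]
 [  4   3   7   7   7   5   6  43 106 142 151 150]
 [  4   5   8   7   6   6   7  50 118 146 150 148]
 [  3   4   6   8   5   7   6  57 129 148 150 149]
 [ 16   6   6   6   6   6   8  60 130 150 150 149]
 [ 55  21   7  10  18  17  24  70 133 149 149 150]
 [104  58  41  48  59  60  70 109 140 150 151 150]
 [136 103 101 109 115 116 117 133 143 145 142 144]
 [145 132 137 139 139 136 123 116 113 108 104 108]
 [136 129 125 117 107 100  83  65  56  46  41  51]
 [ 97  87  80  64  45  37  29  19  13   9   4  19]
 [ 41  34  27  17   9   3   2   2   2   0   0  20]
 [  7   5   2   2   3   1   3   3   5   3   2  20]
 [  3   2   4   1   4   2   4   2   3   4   2  29]
 [  4   6   3   2   5   3   3   2   3   0   1  29]
 [  3   3   3   3   3   3   3   4   4   2   2  25]
 [  4   2   5   5   3   2   4   2   4   3   3  18]
 [  2   4   3   2   4   5   3   4   3   4   3   9]
 [  4   3   3   3   3   3   3   1   3   3   3   4]
 [  6   5   3   4   3   3   5   3   4   2   5   3]
 [  4   4   5   4   7   4   2   3   3   3   4   6]
 [  6   4   3   2   5   6   3   4   6   6  10  17]
 [ 14  11  11  12  11   8   9  13  17  19  25  31]
 [ 34  31  31  30  28  26  24  27  30  32  36  36]
 [ 41  39  40  40  39  35  33  33  34  34  36  35]
 [ 38  39  40  40  38  34  33  33  33  33  31  33]
 [ 36  40  38  40  37  35  32  32  31  32  32  32]
 [ 37  39  40  39  39  35  33  31  32  32  31  33]]
```

The fingertips really are about 31 mm above the stated TCP; the tube-lift picture shows the same offset. So the pads closed above the bar without touching it. I'll open, shift 1.5 mm, and go lower in guarded steps.

```bash
python3 -m crank '0.045 0 -0.0015 0 0 0 0;0.045 0 -0.0015 0 0 0 0;0.045 0 -0.0015 0 0 0 0;0.045 0 -0.0015 0 0 0 0;0.045 0 -0.0015 0 0 0 0;0.045 0 -0.0015 0.008 0 0 0;0.045 0 -0.0015 0.012 0 0 0'; python3 -m crank '0.045 0 0 0.006 0 0 0;0.045 0 0 0.01 0 0 0;0.045 0 0 0.01 0 0 0'
```

```text
time: 11.48
tcp_pos: [0.4998, -0.0871, 0.0629]
ee_rot: [0.976, 0.22, -0.0, -0.0]
contact_force: [-1.0, -0.7, -1.0]
grip_width: 0.0452
grasp_force: 0.0
time: 11.85
tcp_pos: [0.4999, -0.0871, 0.0532]
ee_rot: [0.976, 0.22, -0.0, -0.0]
contact_force: [0.0, 0.5, 0.9]
grip_width: 0.0454
grasp_force: 0.0
```

```bash
python3 - <<'E'
from h import *
s=robot.state();print(s['tcp_pos'],s['contact_force'],s['grip_width'],s['time'])
o=[]
for n in ('side','wrist'):
    im=cv2.cvtColor(robot.capture(n),cv2.COLOR_RGB2BGR);cv2.imwrite(f'pics/{n}6.png',im);o.append(im)
a=cv2.resize(o[0][140:240,240:340],(400,400),interpolation=cv2.INTER_CUBIC)
b=cv2.resize(o[1][134:334,155:355],(400,400),interpolation=cv2.INTER_CUBIC)
cv2.imwrite('pics/c6.png',np.hstack([a,b]))
E
```

```text
[ 0.49993154 -0.08710263  0.05322384] [0.00407063 0.54706254 0.91355766] 0.0454329605132787 11.85
```

View pics/c6.png

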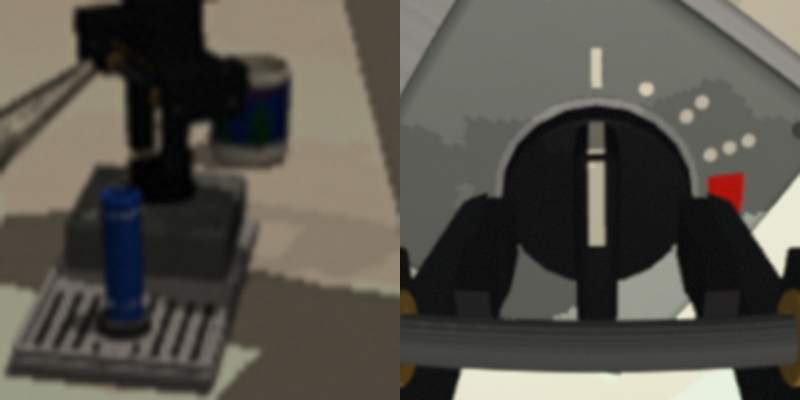

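The bar (column 597) now lies between the fingers, with the tips just above the disc and no contact force. I'll go 8 mm lower and close.

```bash
python3 -m crank '0.045 0 0 0.004 0 0 0;0.045 0 0 0.008 0 0 0;0.045 0 0 0.008 0 0 0;0.005 0 0 0.008 0 0 0;0.005 0 0 0.008 0 0 0;0.005 0 0 0.008 0 0 0;0.005 0 0 0.008 0 0 0;0.005 0 0 0.008 0 0 0' 45;python3 -m crank '0.005 0 0 0 0 0 0;0.005 0 0 0 0 0 0' 45
```

```text
time: 12.95
tcp_pos: [0.5003, -0.0871, 0.0458]
ee_rot: [0.976, 0.22, 0.0, -0.0]
contact_force: [-0.3, 1.1, 1.6]
grip_width: 0.0116
grasp_force: 45.0
time: 13.2
tcp_pos: [0.5003, -0.0871, 0.0458]
ee_rot: [0.976, 0.22, -0.0, -0.0]
contact_force: [-0.3, 1.4, 2.1]
grip_width: 0.0119
grasp_force: 45.0
```

It's gripped at 12 mm and 45 N. Turning clockwise (+ about tool z), stopping short first.

```bash
python3 -m crank '0.005 0 0 0 0 0 0.15;0.005 0 0 0 0 0 0.3;0.005 0 0 0 0 0 0.45;0.005 0 0 0 0 0 0.6;0.005 0 0 0 0 0 0.75;0.005 0 0 0 0 0 0.9;0.005 0 0 0 0 0 1.05;0.005 0 0 0 0 0 1.1' 45
python3 - <<'E'
from h import *
s=robot.state();m=R.from_quat(s['ee_rot']).as_matrix();print(s['time'],s['torque'],s['contact_force'],'yaw',np.arctan2(m[1,0],m[0,0]),s['joints'][5])
im=cv2.cvtColor(robot.capture('wrist'),cv2.COLOR_RGB2BGR);cv2.imwrite('pics/w7.png',im)
h=load('pics/w7.png');print('stripe/marks',blobs(cv2.inRange(h,(0,0,110),(40,110,255)),(215,130,300,250),6));print('red',blobs(cv2.inRange(h,(0,150,60),(8,255,255)),(155,100,400,300)))
E
```

```text
time: 14.2
tcp_pos: [0.5, -0.0902, 0.0458]
ee_rot: [0.946, -0.324, 0.0, 0.002]
contact_force: [-4.1, -11.1, 0.2]
grip_width: 0.0116
grasp_force: 45.0
14.2 [-1.76137212  0.71051811  0.12797953] [ -4.12521581 -11.14864516   0.18421465] yaw -0.6593429546860262 1.82383692460558
stripe/marks [([215, 130, 5, 3, 9], [216.4, 130.6]), ([230, 130, 70, 30, 970], [266.5, 139.1]), ([257, 162, 9, 9, 65], [260.8, 166.1]), ([226, 165, 9, 9, 63], [229.7, 169.3]), ([293, 164, 7, 11, 46], [297.0, 168.6]), ([256, 173, 9, 9, 64], [259.8, 177.0]), ([229, 176, 9, 9, 65], [233.1, 179.8]), ([215, 187, 40, 19, 79], [232.2, 193.8]), ([256, 188, 38, 18, 82], [275.7, 194.0]), ([250, 213, 8, 4, 26], [253.3, 214.6]), ([249, 221, 9, 29, 244], [253.3, 234.6])]
red [([273, 165, 39, 34, 691], [290.8, 181.5])]
```

```bash
cat > ang.py <<'E'
from h import *
import sys
s=robot.state();M=R.from_quat(s['ee_rot'])
im=cv2.cvtColor(robot.capture('wrist'),cv2.COLOR_RGB2BGR);cv2.imwrite('pics/'+sys.argv[1],im)
h=load('pics/'+sys.argv[1]);b=blobs(cv2.inRange(h,(0,0,110),(40,110,255)),(215,110,300,250),6)
for st,c in b:
    if 40<st[4]<90 and st[2]<12 or 200<st[4]<300:
        z=.095 if st[4]>200 else .06
        q=M.inv().apply(wz(s,*c,z)-s['tcp_pos']);print(c,q[:2].round(4),'angle',np.arctan2(q[1],q[0]).round(3))
m=M.as_matrix();print(s['time'],'yaw',np.arctan2(m[1,0],m[0,0]),s['contact_force'],s['torque'],s['grip_width'])
E
python3 ang.py w8.png
```

```text
[260.6, 166.1] [0.0417 0.0043] angle 0.103
[229.4, 169.4] [ 0.0398 -0.0137] angle -0.331
[297.0, 168.5] [0.0404 0.0255] angle 0.563
[259.3, 177.0] [0.0352 0.0036] angle 0.102
[233.1, 179.8] [ 0.0336 -0.0116] angle -0.334
[253.3, 234.6] [0.0155 0.0001] angle 0.005
14.25 yaw -0.6607226409838963 [ -4.37223838 -11.72521632   0.34024655] [-1.73059776  0.64490672  0.08241975] 0.011702848674387405
```

By the dots, the three-dot mark is 0.10 rad further. I'll finish the turn and ease the 11 N side load by shifting 2.5 mm.

```bash
python3 -m crank '0.005 0.0005 0.001 0 0 0 0.05;0.005 0.001 0.0025 0 0 0 0.1;0.005 0.001 0.0025 0 0 0 0.1;0.005 0.001 0.0025 0 0 0 0.1' 45; python3 ang.py w9.png
python3 - <<'E'
from h import *
a=cv2.imread('pics/w9.png')[90:290,155:355];t=cv2.cvtColor(robot.capture('side'),cv2.COLOR_RGB2BGR)[140:240,240:340]
cv2.imwrite('pics/c9.png',np.hstack([cv2.resize(x,(400,400),interpolation=cv2.INTER_CUBIC) for x in (t,a)]))
E
```

```text
time: 14.8
tcp_pos: [0.4997, -0.0905, 0.0458]
ee_rot: [0.929, -0.369, 0.0, 0.0]
contact_force: [0.0, -4.0, 0.4]
grip_width: 0.0115
grasp_force: 45.0
[252.8, 154.5] [ 0.0485 -0.0002] angle -0.004
[253.0, 165.9] [ 0.0418 -0.0001] angle -0.002
[222.4, 172.0] [ 0.0383 -0.0178] angle -0.436
[253.0, 176.9] [ 0.0353 -0.0001] angle -0.003
[227.1, 182.0] [ 0.0322 -0.0152] angle -0.441
[253.0, 235.1] [ 0.0152 -0.0001] angle -0.007
14.8 yaw -0.7560679386086139 [ 0.04524427 -3.98964536  0.40750168] [-0.53986015  0.04546049  0.10211975] 0.011524150427547829
```

View pics/c9.png

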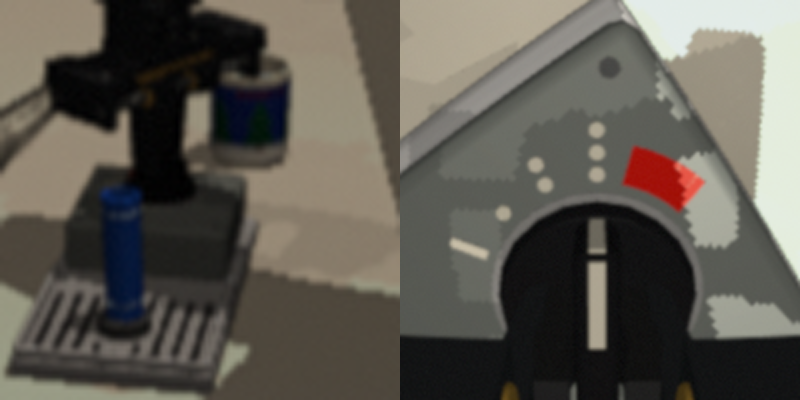

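The pointer (wrist view column 253) lines up exactly with the three dots and is clear of the red. The tube is still home and upright, and the mug hasn't moved. Handing in while holding the dial.

```bash
python3 -c "
from bench import robot
print(robot.sign_off())"
```

```text
the job is handed in; nothing more can be done
None
```

I seated the tube fully home on the flange, then turned the dial to the three dots and handed the job in at about 15 s with the fingers still holding it there; the mug had not moved in the last picture, and the arm never went near the cup.

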